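Pack up the carver's tool case

TASK

Pack up the open tool case on the bench: fold the upright blade-guard flap at its right end fully down over the cutting edges, then turn the small brass button a quarter turn so that it lies across the flap and keeps it down, and then swing the lid fully shut. Only push and press with the fingertips and lift nothing: leave the carving tools lying in the case, and leave the other things on the bench where they are.

Things in the scene. Friction and masses are not known exactly. Their poses are not given: they have to be found in the camera images.
- tool_case: Low wooden case, 170 mm deep (its x) by 310 long (its y) by 52 high without lid, walls 10 thick, standing firm on the bench: it does not slide. Origin: centre of its underside; x points to its back (away from the robot), y to its left end, z up. A grip block stands out 10 mm at the middle of each end. In it lie four carving tools along y, blades to the right, tops under 37 mm.
- lid (a joint): Lid angle, rad: 0 = fully shut, 1.57 = standing upright; starts between 1.5 and 1.75. The hinge runs along y at the back top edge of the case. Stiff: the lid stays at any angle where it is left, and about 3 N at its free edge moves it. It is stopped by the flap if the flap is not down.
- lid_hinge (a point): Middle of the lid's hinge line: 85 mm behind the centre of the case, 52 mm above its underside.
- lid_edge (a point): Middle of the lid's free edge, on its outer face (the top face when shut). It lies 170 mm from the hinge line along the lid and 30 mm out from it (the lid is a shallow hollow tray 30 mm thick over its rim, 310 mm long). Shut, its outer face lies 82 mm above the bench.
- flap (a joint): Angle of the blade-guard flap, rad: 0 = folded flat over the blades, 1.57 = upright; starts between 1.4 and 1.75. Wooden board 140 mm wide (along the case's x), 115 long, 7 thick, hinged along x just inside the case's right (-y) end; folds towards the left. It stays at any angle where it is left; about 1 N at its free edge moves it.
- flap_hinge (a point): Middle of the flap's hinge line: 143 mm to the right (-y) of the centre of the case, 50 mm above its underside, in the plane of the flap's outer face.
- flap_edge (a point): Middle of the flap's free edge, on its outer face (the top face when folded down), 115 mm from the hinge line. Folded down, the top face lies 50 mm above the case's underside, level with the blade rest.
- button (a joint): Angle of the brass turn button, rad: 0 = pointing to the front of the case (open; starts between -0.25 and 0.1); 1.57 = a quarter turn on, counterclockwise seen from above, at its stop: pointing to the right end, across the folded flap's edge. It stays where it is left; under 1 N at its knob turns it. Turned early, it stops the flap from folding down.
- button_pivot (a point): Pivot of the turn button, 12 mm to the right (-y) of the centre of the case; this point is on its top, 58 mm above the case's underside. It sits on the notched wooden blade rest (top 50 mm above the underside), which crosses the case from front to back between y = -36 and +2 mm.
- button_knob (a point): Top of the small upright knob (11 mm in diameter) on the button's arm, 30 mm from the pivot, 66 mm above the case's underside. The arm is 11 mm wide and 36 mm long, and fills 51.5 to 57.5 mm above the underside; the knob stands above it.
- chisel_narrow: Slim chisel, 232 mm long, lying loose at the front of the case with its blade to the right; the other three tools sit tight in their rests. Origin: middle of its underside.
- sanding_block: Wooden sanding block, 78 x 99 x 32 mm, to the right of the case; a bystander. Origin: centre of its underside.
- tape_roll: Roll of tape lying flat, 104 mm across, 25 mm high, left of the case; a bystander. Origin: centre of its underside.
- oil_can: Red oil can with a spout, 64 mm across, 151 mm high, left of the case; a bystander. Origin: centre of its underside.

How it is judged:
On the way, in this order (a step that is already met when the one before it is completed fails the run):
1. the flap is folded fully down, the button not yet turned and the lid still open (value of joint flap below 0.08 rad and value of joint button below 0.5 rad and value of joint lid above 1 rad), for 0.2 s.
2. the button is turned across the folded flap while the lid is still open (value of joint flap below 0.08 rad and value of joint button above 1.2 rad and value of joint lid above 1 rad), for 0.2 s.
At the end, for the whole second after the job is handed in: Flap within 0.08 rad of flat, button turned past 1.2 rad, lid within 0.05 rad of shut and the loose chisel still lying in its place in the case (value of joint flap below 0.08 rad and value of joint button above 1.2 rad and value of joint lid between -0.05 and 0.05 rad and z of chisel_narrow in the frame of tool_case below 0.03 m and horizontal distance between chisel_narrow and tool_case below 0.09 m); the robot touches nothing.
It fails at once if the loose chisel is lifted (more than 35 mm) or taken out of the case (z of chisel_narrow in the frame of tool_case above 0.042 m or horizontal distance between chisel_narrow and tool_case above 0.12 m).
It fails at once if another thing on the bench is moved more than 30 mm or lifted (distance of any of sanding_block, tape_roll, oil_can from where it was at the start of the episode above 0.03 m).
It also fails if it takes over 70 s, if anything falls off the work surface, if the arm or the gripper's body presses on something with over 40 N, if the wrist force passes 120 N, or if a joint passes its speed limit or range.

ROBOT

A 7-joint arm with a two-finger parallel gripper is mounted at the origin on a cart in front of the work surface, level with it; the furniture and walls round the work are solid. World frame = base frame: x ahead of the robot, y to its left, z up, the work surface at z = 0. Lengths are in m, angles in rad, forces in N, time in s.
With the tool pointing down it reaches from about 0.4 to 0.85 m from the base axis. Payload 4.4 kg.
Tool frame: the origin (TCP) lies at the very end of the fingers, on their centre line; the grasp point (between the pads) lies 19 mm behind it (grip_depth is the distance from the TCP to the grasp point, in m); z points along the fingers, y is the line along which they close (so a half turn about z gives the same grasp; the last joint's range is limited). The gripper opens to 94 mm and grips with 3 to 60 N. Pads are 16 mm wide; open, the fingers measure 119 mm over their backs; the gripper's body (75 mm by 177 mm) begins 78 mm behind the grasp point.
Start: joints at [1.16, 0.628, 0.038, 1.517, -0.027, 0.996, -0.02], TCP at [0.22, -0.612, 0.205] pointing down, gripper open.
Joint ranges: [-3.06, 3.06], [-0.37, 2.12], [-1.25, 1.32], [0.18, 2.47], [-1.1, 4.24], [0.23, 1.98], [-2.94, 2.94]. Speed limits (rad/s): [2.57, 2.57, 3.14, 3.14, 3.14, 3.14, 3.14].

INTERFACE

Orientations are given as a 3x3 rotation matrix whose columns are the frame's x, y, z axes.
In Python, from cell import * gives the robot as it stands. The module is installed in compiled form; this text tells all that it offers.
- The arm moves only by the shell command python3 -m crank 'ROWS' [FORCE]. ROWS is JSON, a list that holds one entry, the list of rows, each a list of 5 numbers: the shift along the tool's x, y, z each as a share of 2 cm, from -1 to 1, then the turn about the tool's z as a share of pi/4 rad, from -1 to 1, then the finger opening in mm, from 0 to 94. A call has 1 to 20 rows; each row shifts and turns the commanded pose from where the row before left it, along the tool's axes as they then stand; what a row does not reach is not made up. A row lasts 1/10 s, in which the tool goes at most 50 mm and 8.59 degrees, less where a joint would pass 70% of its speed; a pose out of reach is approached as far as the arm can. A call with a number of a shift or a turn outside -1 to 1 is refused whole. A call with a gripper value outside its range is refused whole. The fingers move at their own pace and stop on an object; FORCE is the grip in N (left out, the last holds). Time passes only in rows, so rows that do not move let the fingers close. It gives the time, the measured TCP pose, the force, the opening and the grip force at its end, in the units of the state.
- state(): the state, without advancing time (a new reading comes with each control period).
- capture(name): name is "scene" or "top" or "wrist"; returns the picture (384x512x3 uint8, red, green, blue); there is no depth.
- get_calibration(name): a dict with "mtx" (3x3 intrinsics, pixels), "dist_coeffs" ([k1, k2, p1, p2, k3] as OpenCV has them; the pictures are not rectified), "R" (3x3) and "t" (3): a world point X has camera coordinates R X + t; the wrist camera has in their place "tool_from_camera" (4x4, takes a point from camera to tool coordinates, whose origin is the TCP and whose axes are the flange's). Camera axes: x right, y down, z forward; pixel columns grow to the right and rows downward; lengths in m; the calibration is good to about 2 mm. A picture is of the moment at which its call begins: read the wrist's pose just before it. get_calibration takes no time and is no camera call.
- close_job(): hands the job in; it is judged then, once.
Trained networks look in the newest picture that a camera, given by its name, has taken for a name from the list of things; names that differ only in an ending like _2 or _b are one class to them, and where a whole thing is asked for, a point or a joint stands for the part that bears it (a point fixed in the world has none). Each returns a list of dicts, best first, with "conf" (0 to 1); they miss things now and then, are a little off and sometimes report something else, mostly with a low value. They report only what shows in the picture. A call takes as long as a camera call.
- boxes_of(camera, query): "rect" ([left, top, right, bottom] in pixels, round what is visible of it).
- regions_of(camera, query): "mask" (384x512 bool, what is visible of it) and "rect" ([left, top, right, bottom] in pixels, round what is visible of it).
The state is a dict: "t": time; "joint_positions": joint angles; "joint_velocities": joint speeds; "joint_torque": joint torques, N m; "tool_pos": TCP position; "ee_rot": TCP orientation; "ft_force": force on the tool from outside, world axes, zero at the start; "ft_torque": the same for the moment, N m; "finger_gap": finger opening in m; "grip_force": force on a finger pad.
Only numpy, scipy, OpenCV 4.12 (cv2) and the standard library are available. Lean on these libraries where they do the work, as an engineer would, in place of code of your own. Each camera call takes 0.05 s, during which the arm holds its last target. There are 200 camera calls.

## Working session

There is one attempt and no reset: what is moved stays moved. The work goes in short steps, Python scripts to look and compute and a shell command to move; the robot and the scene stay as the last step left them, time stands still between calls to the robot, and variables do not carry over. Pictures are saved under pics/ and viewed, at most 10 in all, crops included, and the job is handed in when it is done.

```bash
mkdir -p pics; python3 - <<'E'
from cell import *
import cv2,numpy as np
s=state();print(s['t'],s['tool_pos'],s['ee_rot'])
for n in("scene","top"):
    im=capture(n);cv2.imwrite(f'pics/{n}0.png',im[:,:,::-1])
    for q in("tool_case","lid","flap","button","button_knob","chisel_narrow","sanding_block","oil_can"):
        print(n,q,[(np.round(d['rect']),round(d['conf'],2)) for d in boxes_of(n,q)[:2]])
    c=get_calibration(n);print(np.round(c['mtx'],1).tolist(),np.round(c['R'],3).tolist(),np.round(c['t'],3))
E
```

```text
0.0 [ 0.21947797 -0.61114713  0.20458668] [[ 9.41148497e-01  3.37992708e-01 -6.60521274e-04]
 [ 3.37993350e-01 -9.41146971e-01  1.69537848e-03]
 [-4.86220320e-05 -1.81885471e-03 -9.99998345e-01]]
scene tool_case [(array([211., 145., 335., 240.]), 0.57)]
scene lid [(array([244., 148., 342., 243.]), 0.62), (array([256., 179., 267., 192.]), 0.49)]
scene flap [(array([218., 179., 250., 231.]), 0.92), (array([245., 150., 336., 244.]), 0.36)]
scene button [(array([256., 181., 264., 188.]), 0.55)]
scene button_knob [(array([314., 127., 343., 151.]), 0.61), (array([254., 178., 265., 193.]), 0.6)]
scene chisel_narrow [(array([235., 155., 285., 195.]), 0.69)]
scene sanding_block [(array([123., 250., 161., 281.]), 0.66), (array([243., 148., 339., 241.]), 0.29)]
scene oil_can [(array([328.,  94., 346., 120.]), 0.82), (array([257., 180., 265., 192.]), 0.22)]
[[348.2, 0.0, 258.9], [0.0, 348.2, 190.0], [0.0, 0.0, 1.0]] [[0.706, 0.708, 0.001], [0.636, -0.633, -0.442], [-0.313, 0.313, -0.897]] [-0.328 -0.301  1.304]
top tool_case [(array([205., 157., 304., 226.]), 0.67)]
top lid [(array([207., 156., 303., 182.]), 0.94), (array([205., 157., 302., 225.]), 0.37)]
top flap [(array([281., 184., 293., 212.]), 0.6)]
top button []
top button_knob []
top chisel_narrow [(array([215., 211., 244., 218.]), 0.55)]
top sanding_block [(array([353., 218., 373., 235.]), 0.71)]
top oil_can [(array([128., 209., 147., 224.]), 0.71), (array([283., 183., 291., 222.]), 0.28)]
[[399.6, 0.0, 251.7], [0.0, 399.6, 196.2], [0.0, 0.0, 1.0]] [[0.026, -1.0, 0.009], [-0.997, -0.027, -0.078], [0.078, -0.007, -0.997]] [-0.017  0.508  1.507]
```

```bash
python3 - <<'E'
import cv2,numpy as np
a=cv2.imread('pics/scene0.png')[120:260,195:355];b=cv2.imread('pics/top0.png')[145:245,190:390]
cv2.imwrite('pics/c1.png',cv2.resize(a,None,fx=4,fy=4,interpolation=cv2.INTER_CUBIC))
cv2.imwrite('pics/c2.png',cv2.resize(b,None,fx=4,fy=4,interpolation=cv2.INTER_CUBIC))
E
```

```text
(no output)
```

View pics/c1.png

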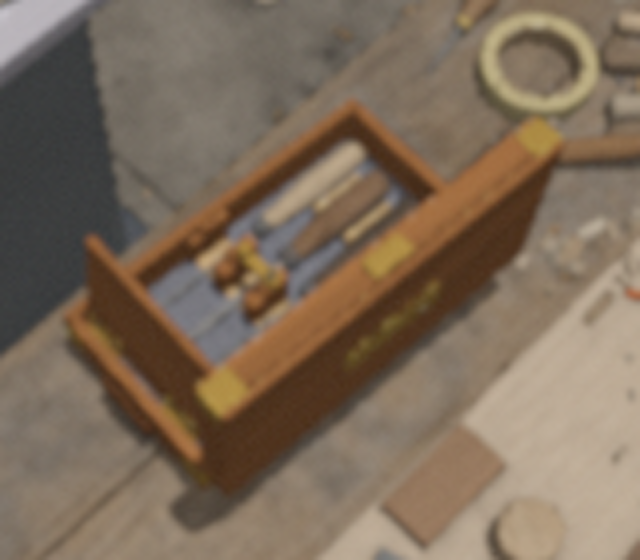

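View pics/c2.png

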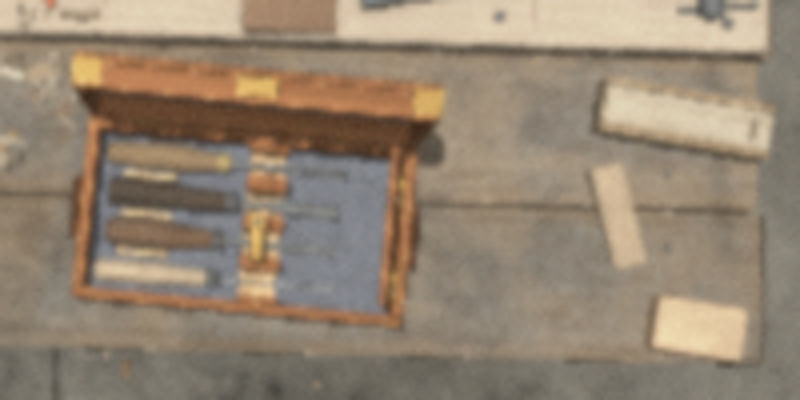

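```bash
cat > h.py <<'E'
from cell import *
import cv2,numpy as np
def proj(n,P):
    c=get_calibration(n);r=cv2.Rodrigues(np.array(c['R']))[0]
    return cv2.projectPoints(np.array(P,float).reshape(-1,3),r,np.array(c['t'],float),np.array(c['mtx']),np.array(c['dist_coeffs']))[0][:,0]
def world(p,L):
    L=np.array(L,float);c,s=np.cos(p[2]),np.sin(p[2])
    return L@np.array([[c,s,0],[-s,c,0],[0,0,1]])+[p[0],p[1],0]
def lid(th,y,r,o): return [.085-r*np.cos(th)+o*np.sin(th),y,.052+r*np.sin(th)+o*np.cos(th)]
def flap(f,x,r): return [x,-.143+r*np.cos(f),.05+r*np.sin(f)]
def knob(b): return [-.03*np.cos(b),-.012-.03*np.sin(b),.066]
E
cat > fit.py <<'E'
from h import *
from scipy.optimize import least_squares
T=lambda u,v:(190+u/4,145+v/4); S=lambda u,v:(195+u/4,120+v/4-0)
def model(p):
    th,f,b=p[3:]
    top=[[-.085,.155,.052],[-.085,-.155,.052],lid(th,.155,.17,.03),lid(th,-.155,.17,.03),[0,-.012,.058],knob(b)]
    sc=[[-.085,.155,.052],[-.085,-.155,.052],flap(f,-.07,.115),lid(th,.155,.17,0),lid(th,.155,.17,.03),lid(th,-.155,.17,0),lid(th,-.155,.17,.03)]
    return np.vstack([proj("top",world(p,top)),proj("scene",world(p,sc))])
obs=np.array([T(75,297),T(403,325),T(75,55),T(443,85),T(258,222),T(258,253),
 S(352,103),S(72,315),S(90,238),S(530,120),S(562,143),S(200,378),S(228,415)])
r=least_squares(lambda p:(model(p)-obs).ravel(),[.5,0,0,1.6,1.57,0],loss='soft_l1')
p=r.x;print(np.round(p,4));print(np.round(model(p)-obs,1).tolist())
np.save('p.npy',p)
for nm,L in(("pivot",[0,-.012,.058]),("knob",knob(p[5])),("flapedge",flap(p[4],0,.115)),("flaphinge",[0,-.143,.05]),("lidedge",lid(p[3],0,.17,.03))):print(nm,world(p,[L])[0].round(3))
for n in("sanding_block","oil_can","tape_roll"):
    capture("top");b=boxes_of("top",n)
    if b: print(n,b[0]['rect'])
E
python3 fit.py
```

```text
[ 0.4941 -0.0019 -0.0582  1.5705  1.3939  0.0946]
[[-1.0, -0.9], [-0.1, -0.9], [-0.6, -1.4], [-0.1, -1.0], [-0.1, -1.2], [-0.0, -1.0], [-0.8, -2.5], [-3.2, -0.3], [-0.4, -0.7], [0.2, -2.8], [0.2, -1.7], [-2.1, 1.4], [-1.3, 0.5]]
pivot [ 0.493 -0.014  0.058]
knob [ 0.463 -0.015  0.066]
flapedge [ 0.487 -0.124  0.163]
flaphinge [ 0.486 -0.145  0.05 ]
lidedge [ 0.609 -0.009  0.222]
sanding_block [352.6, 217.8, 376.4, 234.0]
oil_can [127.3, 206.5, 146.0, 224.0]
tape_roll [150.5, 183.3, 183.2, 211.1]
```

```bash
python3 -m crank '[[[0,0,0,0.171,0],[0,0,-0.4,0.171,0],[0,0,-0.4,0.171,0],[0.5,-0.9,-0.4,0,0],[0.54,-0.96,-0.4,0,0],[0.54,-0.96,-0.4,0,0],[0.54,-0.96,-0.3,0,0],[0.54,-0.96,0,0,0],[0.54,-0.96,0,0,0],[0.54,-0.96,0,0,0],[0.54,-0.96,0,0,0],[0.54,-0.96,0,0,0],[0.54,-0.96,0,0,0],[0.54,-0.96,0,0,0],[0.54,-0.96,0,0,0],[0.54,-0.96,0,0,0],[0.54,-0.96,0,0,0],[0.54,-0.96,0,0,0],[0.54,-0.96,0,0,0],[0.54,-0.96,0,0,0]]]'
python3 -m crank '[[[0.54,-0.96,0,0,0],[0.54,-0.96,0,0,0],[0.54,-0.96,0,0,0],[0.54,-0.96,0,0,0],[0.54,-0.96,0,0,0],[0,0,0,0,0],[0,0,0,0,0]]]'
cat > loc.py <<'E'
from h import *
p=np.load('p.npy');s=state();c,sn=np.cos(p[2]),np.sin(p[2]);d=np.array(s['tool_pos'])-[p[0],p[1],0]
print('t',round(s['t'],2),'local mm',np.round(1e3*np.array([c*d[0]+sn*d[1],-sn*d[0]+c*d[1],d[2]]),1),'toolx',np.round(np.array(s['ee_rot'])[:,0],3),'yaw',round(p[2],3),'F',np.round(s['ft_force'],1),'gap',round(s['finger_gap'],3))
E
python3 loc.py; python3 - <<'E'
from h import *
im=capture("wrist");cv2.imwrite('pics/w0.png',im[:,:,::-1])
print(np.round(get_calibration("wrist")['tool_from_camera'],3).tolist())
for q in("flap","button","button_knob","tool_case","lid"):
    print(q,[(np.round(d['rect']),round(d['conf'],2)) for d in boxes_of("wrist",q)[:2]])
E
```

```text
t: 3.2
tool_pos: [0.4216, -0.2953, 0.2518]
ee_rot: [[0.999, -0.053, 0.0], [-0.053, -0.999, 0.001], [0.0, -0.001, -1.0]]
ft_force: [-0.3, 0.5, -0.2]
finger_gap: 0.0004
grip_force: 0.0
t: 3.9
tool_pos: [0.4802, -0.2042, 0.2516]
ee_rot: [[0.999, -0.055, -0.0], [-0.055, -0.999, -0.0], [-0.0, 0.0, -1.0]]
ft_force: [0.6, 0.4, 0.6]
finger_gap: 0.0004
grip_force: 0.0
t 3.9 local mm [  -2.1 -202.8  251.6] toolx [ 0.999 -0.055 -0.   ] yaw -0.058 F [0.6 0.4 0.6] gap 0.0
[[0.001, -0.973, -0.232, 0.064], [1.0, 0.001, 0.0, 0.0], [0.0, -0.232, 0.973, -0.18], [0.0, 0.0, 0.0, 1.0]]
flap [(array([164., 115., 208., 245.]), 0.82), (array([102., 167., 117., 200.]), 0.35)]
button [(array([166., 114., 213., 246.]), 0.45)]
button_knob [(array([103., 167., 116., 201.]), 0.57)]
tool_case [(array([  1.,  44., 230., 247.]), 0.68), (array([379., 188., 454., 234.]), 0.16)]
lid [(array([  0.,  44., 222., 108.]), 0.67)]
```

View pics/w0.png

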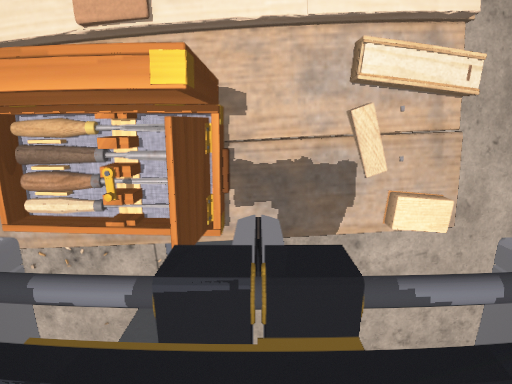

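```bash
cat >> h.py <<'E'
def wproj(P,s):
    c=get_calibration("wrist");T=np.eye(4);T[:3,:3]=s['ee_rot'];T[:3,3]=s['tool_pos']
    M=np.linalg.inv(T@np.array(c['tool_from_camera']))
    return cv2.projectPoints(np.array(P,float).reshape(-1,3),cv2.Rodrigues(M[:3,:3])[0],M[:3,3],np.array(c['mtx']),np.array(c['dist_coeffs']))[0][:,0]
def pts(p):
    return world(p,[[-.085,-.155,.052],[-.085,.155,.052],flap(p[4],-.07,.115),flap(p[4],.07,.115),[0,-.012,.058],knob(p[5]),lid(p[3],-.155,.17,0),lid(p[3],-.155,.17,.03)])
def overlay(p,s,src,dst,x0,y0,x1,y1,k):
    im=cv2.resize(cv2.imread(src)[y0:y1,x0:x1],None,fx=k,fy=k,interpolation=cv2.INTER_CUBIC)
    for q in wproj(pts(p),s):
        cv2.drawMarker(im,tuple(int(v) for v in (q-[x0,y0]+.5)*k),(0,255,0),cv2.MARKER_CROSS,12,1)
    cv2.imwrite(dst,im)
E
python3 - <<'E'
from h import *
p=np.load('p.npy');s=state();print(wproj(pts(p),s).round(1).tolist())
overlay(p,s,'pics/w0.png','pics/w0o.png',0,40,240,250,3)
E
```

```text
[[220.8, 232.8], [2.9, 230.8], [173.8, 259.8], [163.4, 111.0], [106.4, 171.0], [108.2, 195.4], [183.2, 85.2], [181.3, 37.5]]
```

View pics/w0o.png

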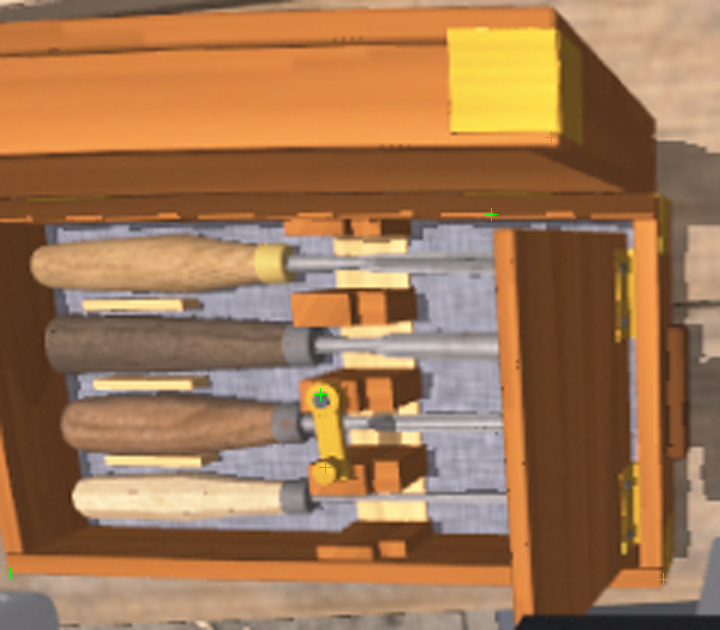

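```bash
python3 -m crank '[[[0,0,0.93,0,0],[0,0,0.93,0,0],[0,0,0.93,0,0],[0,0,0.93,0,0],[0,0,0.93,0,0],[0,0,0.93,0,0],[0,-0.95,0,0,0],[0,-0.95,0,0,0],[0,-0.95,0,0,0],[0,-0.57,0.13,0,0],[0,-0.57,0.13,0,0],[0,-0.4,0.2,0,0],[0,-0.4,0.2,0,0],[0,-0.35,0.27,0,0],[0,-0.35,0.28,0,0]]]' | tail -4; python3 loc.py
python3 -m crank '[[[0,-0.3,0.35,0,0],[0,-0.3,0.35,0,0],[0,-0.2,0.4,0,0],[0,-0.2,0.4,0,0],[0,-0.15,0.42,0,0],[0,-0.15,0.43,0,0],[0,-0.04,0.45,0,0],[0,-0.04,0.45,0,0],[0,0,0.15,0,0],[0,0,0,0,0],[0,0,0,0,0]]]' | tail -4; python3 loc.py
```

```text
ee_rot: [[0.998, -0.058, 0.0], [-0.058, -0.998, -0.0], [0.0, 0.0, -1.0]]
ft_force: [0.7, -0.2, 0.5]
finger_gap: 0.0006
grip_force: 0.3
t 5.7 local mm [ -1.6 -93.5 115.2] toolx [ 0.998 -0.058  0.   ] yaw -0.058 F [ 0.7 -0.2  0.5] gap 0.001
ee_rot: [[0.998, -0.059, 0.001], [-0.059, -0.998, 0.0], [0.001, -0.0, -1.0]]
ft_force: [-4.7, 2.3, 28.8]
finger_gap: 0.0006
grip_force: 14.4
t 6.8 local mm [ -1.6 -66.2  49.8] toolx [ 0.998 -0.059  0.001] yaw -0.058 F [-4.7  2.3 28.8] gap 0.001
```

```bash
python3 -m crank '[[[0,0,-1,0,0],[0,0,-1,0,0],[-0.27,-0.97,0,0,0],[-0.27,-0.97,0,0,0],[-0.27,-0.97,0,0,0],[-0.26,-0.97,0,0,0],[0,0,0,0,0],[0,0,0,0,0]]]' | tail -4; python3 loc.py;python3 - <<'E'
from h import *
s=state();im=capture("wrist");cv2.imwrite('pics/w1.png',im[:,:,::-1])
p=np.load('p.npy');p[4]=0;np.save('p.npy',p)
overlay(p,s,'pics/w1.png','pics/w1o.png',100,0,512,300,1.9)
print(wproj(pts(p),s).round(0).tolist())
E
```

```text
ee_rot: [[0.998, -0.058, -0.0], [-0.058, -0.998, -0.001], [-0.0, 0.001, -1.0]]
ft_force: [0.4, -0.7, -0.8]
finger_gap: 0.0007
grip_force: 0.0
t 7.6 local mm [-23.   11.   87.4] toolx [ 0.998 -0.058 -0.   ] yaw -0.058 F [ 0.4 -0.7 -0.8] gap 0.001
[[459.0, 280.0], [81.0, 281.0], [307.0, 265.0], [315.0, 77.0], [290.0, 180.0], [294.0, 224.0], [-799.0, 527.0], [-3508.0, 2051.0]]
```

View pics/w1o.png

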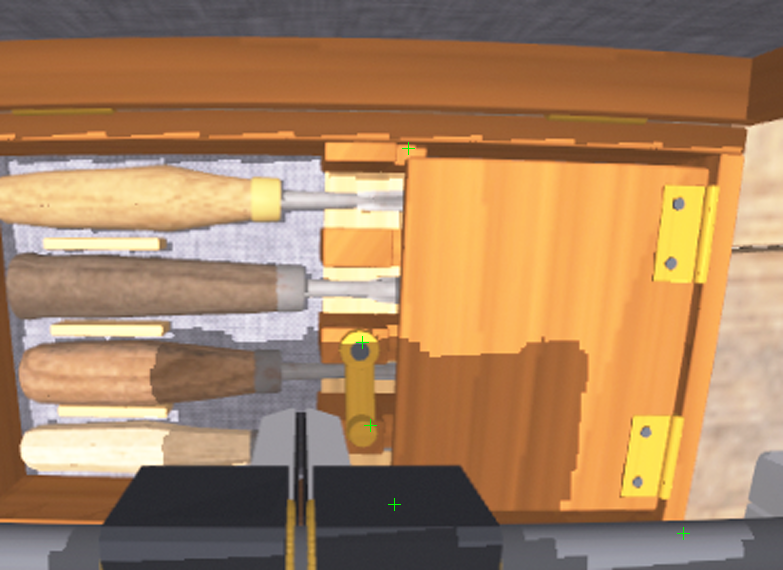

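```bash
python3 -m crank '[[[-0.15,-0.15,0,0,0],[0,0,0.67,0,0],[0,0,0.67,0,0],[0,0,0,0,0],[0,0.28,0,0,0],[0,0.28,0,0,0],[0,0.28,0,0,0],[0,0.28,0,0,0],[0,0.28,0,0,0],[0,0.28,0,0,0],[0,0,0,0,0]]]' | tail -3; python3 loc.py
python3 -m crank '[[[0,-0.5,0,0,0],[-0.7,0,0,0,0],[-0.7,0,0,0,0],[0,0.7,0,0,0],[0,0.8,0,0,0],[0,0.7,0,0,0],[0.3,0,0,0,0],[0.3,0,0,0,0],[0.3,0,0,0,0],[0.3,0,0,0,0],[0.3,0,0,0,0],[0.3,0,0,0,0],[0,0,0,0,0]]]' | tail -3; python3 loc.py
```

```text
ft_force: [0.7, 0.5, 1.2]
finger_gap: 0.0005
grip_force: 0.7
t 8.75 local mm [-25.4 -20.   61.2] toolx [ 0.998 -0.059  0.001] yaw -0.058 F [0.7 0.5 1.2] gap 0.001
ft_force: [-0.4, -0.2, 0.6]
finger_gap: 0.0004
grip_force: 0.0
t 10.05 local mm [-16.8 -52.9  60.9] toolx [ 0.998 -0.058  0.001] yaw -0.058 F [-0.4 -0.2  0.6] gap 0.0
```

```bash
python3 - <<'E'
from h import *
im=capture("wrist");cv2.imwrite('pics/w2.png',cv2.resize(im[100:300,150:400,::-1],None,fx=3,fy=3))
E
```

```text
(no output)
```

View pics/w2.png

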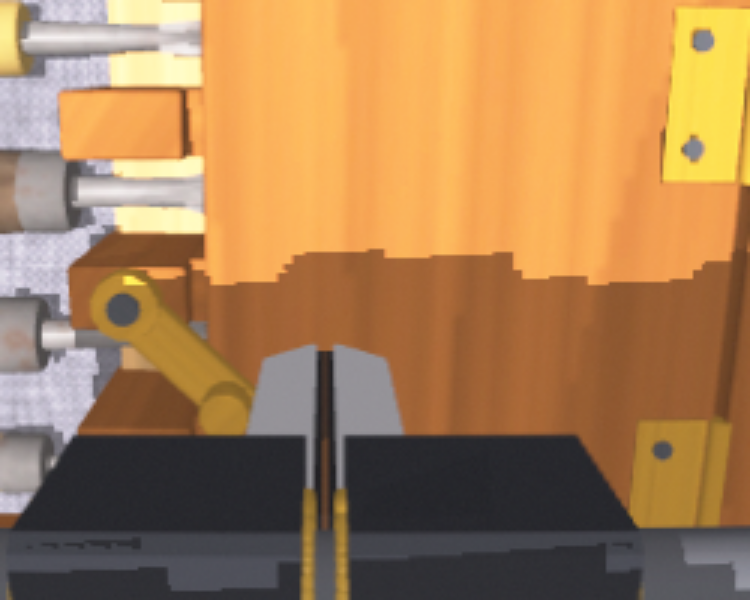

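```bash
python3 -m crank '[[[-0.8,0,0,0,0],[-0.85,0,0,0,0],[0,-0.7,0,0,0],[0,0,0,0,0],[0.3,0,0,0,0],[0.3,0,0,0,0],[0.3,0,0,0,0],[0.3,0,0,0,0],[0.3,0,0,0,0],[0.3,0,0,0,0],[0,0,0,0,0],[0,0,0,0,0]]]' | tail -3; python3 loc.py
python3 - <<'E'
from h import *
im=capture("wrist");cv2.imwrite('pics/w3.png',cv2.resize(im[100:300,150:400,::-1],None,fx=3,fy=3))
E
```

```text
ft_force: [-2.5, -1.9, -0.1]
finger_gap: 0.0004
grip_force: 1.3
t 11.3 local mm [-15.4 -39.4  60.7] toolx [ 0.998 -0.058 -0.001] yaw -0.058 F [-2.5 -1.9 -0.1] gap 0.0
```

View pics/w3.png

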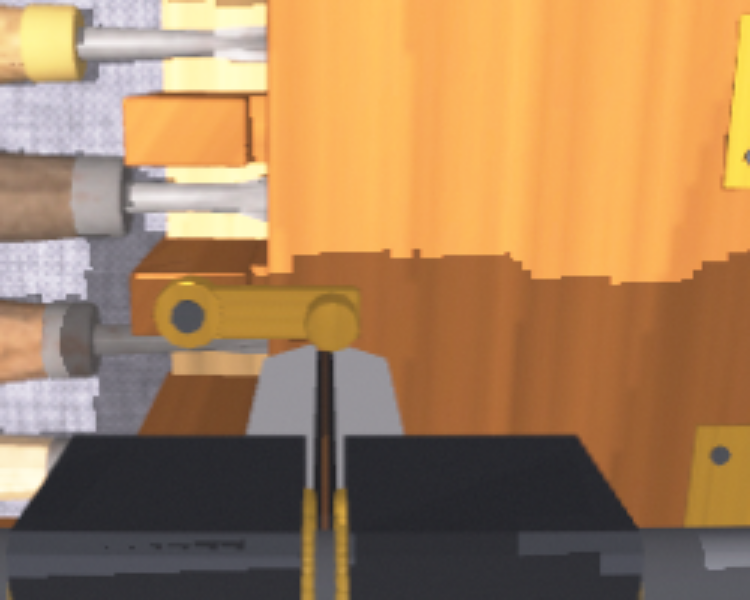

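```bash
python3 -m crank '[[[-0.25,0,0,0,0],[0,0,-1,0,0],[0,0,-1,0,0],[0,0,-1,0,0],[0,0,-1,0,0],[0,0,-1,0,0],[0,0,-1,0,0],[0,0,-1,0,0],[0,0,-1,0,0],[0,0,-1,0,0],[0,0,-1,0,0],[0.9,-0.4,0,0,0],[0.9,-0.4,0,0,0],[0.9,-0.4,0,0,0],[0.9,-0.4,0,0,0],[0.9,-0.4,0,0,0],[0.9,0,0,0,0],[0.9,0,0,0,0],[0.9,0,0,0,0],[0.9,0,0,0,0]]]' | tail -3; python3 loc.py
python3 -m crank '[[[0.7,0,0,0,0],[0,0,0.9,0,0],[0,0,0.9,0,0],[0,0,0.9,0,0],[0,0,0.9,0,0],[0,0,0,0,0],[0,0,0,0,0]]]' | tail -3; python3 loc.py
```

```text
ft_force: [0.0, -0.3, -0.1]
finger_gap: 0.0005
grip_force: 0.0
t 13.35 local mm [143.4   1.9 261.3] toolx [ 0.998 -0.057  0.003] yaw -0.058 F [ 0.  -0.3 -0.1] gap 0.0
ft_force: [-0.2, 0.7, 0.4]
finger_gap: 0.0003
grip_force: 0.0
t 14.05 local mm [156.5   1.5 189.4] toolx [ 0.998 -0.057  0.001] yaw -0.058 F [-0.2  0.7  0.4] gap 0.0
```

```bash
python3 -m crank '[[[-0.6,0,0,0,0],[-0.6,0,0,0,0],[-0.6,0,0,0,0],[-0.52,0,-0.05,0,0],[-0.52,0,-0.05,0,0],[-0.52,0,-0.05,0,0],[-0.48,0,0.03,0,0],[-0.48,0,0.03,0,0],[-0.48,0,0.03,0,0],[-0.45,0,0.12,0,0],[-0.45,0,0.12,0,0],[-0.45,0,0.12,0,0],[-0.42,0,0.23,0,0],[-0.42,0,0.23,0,0],[-0.42,0,0.23,0,0]]]' | tail -3; python3 loc.py
python3 -m crank '[[[-0.36,0,0.31,0,0],[-0.36,0,0.31,0,0],[-0.36,0,0.31,0,0],[-0.29,0,0.38,0,0],[-0.29,0,0.38,0,0],[-0.29,0,0.38,0,0],[-0.22,0,0.43,0,0],[-0.22,0,0.43,0,0],[-0.22,0,0.43,0,0],[-0.1,0,0.34,0,0],[-0.1,0,0.34,0,0],[-0.1,0,0.34,0,0],[0,0,0,0,0]]]' | tail -3; python3 loc.py
```

```text
ft_force: [2.4, -0.1, 0.7]
finger_gap: 0.0006
grip_force: 0.9
t 15.55 local mm [  6.8   0.7 168.6] toolx [ 0.998 -0.058 -0.   ] yaw -0.058 F [ 2.4 -0.1  0.7] gap 0.001
ft_force: [-2.0, 0.7, 13.2]
finger_gap: 0.0005
grip_force: 6.6
t 16.85 local mm [-50.4   0.8  82.2] toolx [ 0.998 -0.058  0.001] yaw -0.058 F [-2.   0.7 13.2] gap 0.001
```

Lid contact at 82 mm with 13 N: press slightly more, then lift clear and look.

```bash
python3 -m crank '[[[0,0,0.1,0,0],[0,0,0,0,0],[0,0,0,0,0]]]' | tail -3; python3 loc.py
python3 -m crank '[[[0,0,-0.5,0,0],[0,0,-1,0,0],[0,0,-1,0,0],[0,0,-1,0,0],[0,0,-1,0,0],[-0.5,0.9,-1,0,0],[-0.5,0.9,-1,0,0],[-0.5,0.9,0,0,0],[0,0.9,0,0,0],[0,0.9,0,0,0],[0,0.9,0,0,0],[0,0.9,0,0,0],[0,0.9,0,0,0],[0,0.9,0,0,0],[0,0.9,0,0,0],[0,0,0,0,0]]]' | tail -3; python3 loc.py
python3 - <<'E'
from h import *
a=capture("scene")[110:270,190:360,::-1];b=capture("top")[140:240,190:390,::-1]
b=cv2.resize(b,(340,170));a=cv2.resize(a,(440,414))
c=np.zeros((414,780,3),np.uint8);c[:,:440]=a;c[:170,440:]=b;cv2.imwrite('pics/f.png',c)
E
```

```text
ft_force: [-6.0, 0.7, 36.8]
finger_gap: 0.0006
grip_force: 18.7
t 17.15 local mm [-50.3   0.8  81.9] toolx [ 0.998 -0.058  0.002] yaw -0.058 F [-6.   0.7 36.8] gap 0.001
ft_force: [0.3, 0.6, -0.3]
finger_gap: 0.0008
grip_force: 0.0
t 18.75 local mm [ -80.8 -181.4  209.2] toolx [ 0.998 -0.062 -0.   ] yaw -0.058 F [ 0.3  0.6 -0.3] gap 0.001
```

View pics/f.png

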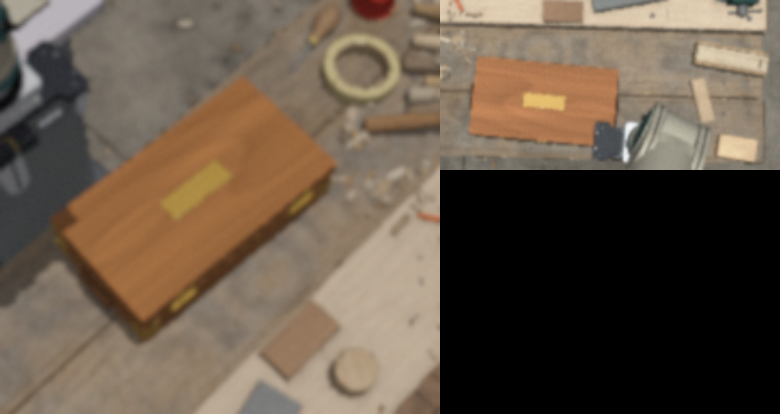

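The picture shows the lid flat and shut, with the arm clear at the case's right front and the bystanders in place.

```bash
python3 -c "
from cell import *
print(close_job())"
```

```text
the job is handed in; nothing more can be done
None
```

The flap is folded down, the button is turned across it to its stop, the lid is shut, and the job is handed in at about 19 s of the 70 s; the hand-in returned no verdict.

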